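# Count to the third gap and shelve the carton

### The arm

A 6-joint arm with a two-finger parallel gripper is mounted at the origin on the work surface. World frame = base frame: x ahead of the robot, y to its left, z up, the work surface at z = 0. Lengths are in m, angles in degrees, forces in N, time in s.
With the tool pointing down it reaches from about 0.275 to 0.85 m from the base axis. Payload 19 kg.
Tool frame: the origin (TCP) lies on the front face of the gripper's body, between the roots of the fingers; the fingertips stand 73 mm ahead of it and the grasp point (between the pads) lies 54 mm ahead of it (ctrl.hold_point_z is the distance from the TCP to the grasp point, in m); z points along the fingers, x is the direction in which the jaws open and shut, and the axes are right-handed (so a half turn about z gives the same grasp; the last joint's range is limited). The gripper opens to 85 mm and grips with 20 to 120 N. Pads are 22 mm wide; open, the fingers measure 114 mm over their backs; the gripper's body (76 mm by 85 mm) begins 54 mm behind the grasp point. The pads swing forward as they close: fully open they stand 13 mm farther back than shut.
Start: joints at [-84.168, 8.623, 82.357, -0, 89.026, -7.678], TCP at [0.134, -0.559, 0.304] pointing down, gripper open.
Joint ranges: [-160.23, 160.23], [-39.13, 120.54], [6.94, 153.29], [-79.49, 259.48], [9.18, 160.14], [-161.06, 161.06]. Speed limits (degrees/s): [108.29, 108.29, 127.2, 172.46, 172.46, 172.46].

### API

Orientations are given as a 3x3 rotation matrix whose columns are the frame's x, y, z axes.
In Python, from rig import monitor, eyes, job_done, ctrl gives the robot as it stands. The module is installed in compiled form; this text tells all that it offers.
- The arm moves only by the tool move_arm, never from a script. Its argument "motion" is one flat list of numbers, 5 for each row, row after row: the opening, from 0 (shut) to 1 (fully open), then the shift along the tool's x, y, z normalised to -1 to 1, where 1 is 500 mm, then the turn about the tool's z normalised to -1 to 1, where 1 is 90 degrees. A call has 1 to 12 rows; each row is the pose to reach, as a shift and turn from the pose commanded when the call began, along the tool's axes at that moment; what a row does not reach only later rows make up. A row lasts 1/10 s, in which the tool goes at most 50 mm and 8.59 degrees, less where a joint would pass 70% of its speed; a pose out of reach is approached as far as the arm can. A call with a number of a shift or a turn outside -1 to 1 is refused whole. A call with a gripper value outside its range is refused whole. The fingers move at their own pace and stop on an object; the grip force is fixed at half the most. Time passes only in rows, so rows that repeat a pose let the fingers close. It gives the time, the measured TCP pose, the force and the opening at its end, in the units of the state.
- monitor.get_state(): the state, without advancing time (a new reading comes with each control period).
- eyes.read_camera(name): name is "scene" or "top" or "wrist"; returns the picture (384x512x3 uint8, red, green, blue); there is no depth.
- eyes.camera_info(name): a dict with "vfov" (degrees; the focal length in pixels is half the picture's height over the tangent of half this angle, whatever the lens; pixels are square), "cx", "cy" (the principal point, pixels), "cam_to_world" (4x4, takes a point from camera to world coordinates); the wrist camera has in their place "tool_from_camera" (4x4, takes a point from camera to tool coordinates, whose origin is the TCP and whose axes are the tool frame's). Camera axes: x right, y down, z forward; pixel columns grow to the right and rows downward; lengths in m; the calibration is good to about 2 mm. A picture is of the moment at which its call begins: read the wrist's pose just before it. camera_info takes no time and is no camera call.
- job_done(): hands the job in, once; it reports no verdict.
The state is a dict: "t": time; "qpos": joint angles; "qd": joint speeds; "joint_efforts": joint torques, N m; "eef_pos": TCP position; "tcp_rot": TCP orientation; "contact_force": force on the tool from outside, world axes, zero at the start; "ft_torque": the same for the moment, N m; "opening": opening from 0.0 (shut) to 1.0 (fully open).
Only numpy, scipy, OpenCV 4.12 (cv2) and the standard library are available. Lean on these libraries where they do the work, as an engineer would, in place of code of your own. Each camera call takes 0.05 s, during which the arm holds its last target. There are 200 camera calls.

### The job

Starting at the end of the dispensing rack with the green post, run a fingertip lightly along the sprung rail, from the first gap's white plate across the ribs to the third gap's plate, and stop there without touching the plates beyond. Then push the blue carton along the counter into that third gap, counted from the green post, until it is fully home against the back stop; it must not be picked up, nor put in before the count. Leave the other cartons, bottles and things where they stand.

Things in the scene. Friction and masses are not known exactly. Their poses are not given: they have to be found in the camera images.
- rack: Fixed grey rack, six gaps in a row, open towards the robot (own -x). Origin on the counter, mid-depth, mid-width; x into the gaps, y along the row, z up. Dividers 6 thick, 40 high, at y = -150, -100 ... 150; gaps centred at y = +-25, +-75, +-125, 44 clear, from rounded noses at x = -43 to the stop face at x = 40. No floor: things slide on the counter. Housing behind: x 40 to 72, 48 high.
- rail (a joint): Sprung rail along the back of the rack, white plates and black ribs, 26 wide, 300 long, centred at x = 56 in the rack's frame, plate tops 72 above the counter. It sinks straight down as a whole: 0 = up, 0.010 m = bottomed. It needs about 2 N to start, then 0.45 N more per mm, and springs back.
- green_post: Fixed upright post with a bright green cap (26 across, top 88 high) just beyond one end of the rail, 170 from its middle; the count starts at this end. Which end varies. Origin on the counter under its axis.
- grey_post: The same post with a grey cap, at the other end of the rail. Fixed.
- plate1 (a point): Centre of the top face of a flat white plate of the rail, 26 by 40 (along the rail), behind the gap at y = 125 in the rack's frame. Between neighbouring plates a rounded black rib crosses the rail (12 radius, crest 2 above the plates). (Numbered from the rack's +y end, not from the green post.)
- plate2 (a point): Centre of the top face of a flat white plate of the rail, 26 by 40 (along the rail), behind the gap at y = 75 in the rack's frame. Between neighbouring plates a rounded black rib crosses the rail (12 radius, crest 2 above the plates). (Numbered from the rack's +y end, not from the green post.)
- plate3 (a point): Centre of the top face of a flat white plate of the rail, 26 by 40 (along the rail), behind the gap at y = 25 in the rack's frame. Between neighbouring plates a rounded black rib crosses the rail (12 radius, crest 2 above the plates). (Numbered from the rack's +y end, not from the green post.)
- plate4 (a point): Centre of the top face of a flat white plate of the rail, 26 by 40 (along the rail), behind the gap at y = -25 in the rack's frame. Between neighbouring plates a rounded black rib crosses the rail (12 radius, crest 2 above the plates). (Numbered from the rack's +y end, not from the green post.)
- plate5 (a point): Centre of the top face of a flat white plate of the rail, 26 by 40 (along the rail), behind the gap at y = -75 in the rack's frame. Between neighbouring plates a rounded black rib crosses the rail (12 radius, crest 2 above the plates). (Numbered from the rack's +y end, not from the green post.)
- plate6 (a point): Centre of the top face of a flat white plate of the rail, 26 by 40 (along the rail), behind the gap at y = -125 in the rack's frame. Between neighbouring plates a rounded black rib crosses the rail (12 radius, crest 2 above the plates). (Numbered from the rack's +y end, not from the green post.)
- carton_mid (a point): Centre of the loose blue carton with a pale band, 84 long (own x) by 34 wide (own y) by 46 high, about 90 g, standing on the counter in front of the rack's mouths, its long axis roughly along the gaps. This point is half-way up (23 above its underside). Fully home, its far end is at the stop face and its near end stands about 1 proud of the divider noses.
- carton_red_mid (a point): Centre (23 up) of a white carton with red band, same size, loose, already home in one gap (rack y = +75). Not to be disturbed.
- carton_yellow_mid (a point): Centre (23 up) of a white carton with yellow band, same size, loose, already home in one gap (rack y = -125). Not to be disturbed.
- amber_bottle: Loose amber pill jar, 44 across, 85 high, origin under its centre. Bystander.
- white_jar: Loose white jar with blue cap, 54 across, 60 high, origin under its centre. Bystander.
- tall_bottle: Loose amber bottle, 56 across, 130 high, origin under its centre. Bystander.
- dose_cup: Loose blue dose cup, 44 across, 35 high, origin under its centre. Bystander.
- spatula: Loose steel spatula lying flat, 180 long along its own x. Bystander.
There are look-alikes about, which are no part of the job. What is shaped like the part that bears carton_yellow_mid but purple is not meant. What is shaped like the part that bears carton_red_mid but purple is not meant.

How it is judged:
By the outcome, as a careful person would: the job done as asked, in the order asked, and still so for the second after the job is handed in, with the robot touching nothing.
It also fails if it takes over 58 s, if anything falls off the work surface, if the arm or the gripper's body presses on something with over 40 N, if the wrist force passes 120 N, or if a joint passes its speed limit or range.

## Working session

There is one attempt and no reset: what is moved stays moved. The work goes in short steps, Python scripts to look and compute and a tool call to move; the robot and the scene stay as the last step left them, time stands still between calls to the robot, and variables do not carry over. Pictures are saved under pics/ and viewed, about 8 in all and at most 12, crops included, and the job is handed in when it is done.

Besides the shell and the picture viewer there is one more tool, called after ">>>" as a command line: name --argument value ..., lists and objects as JSON in quotes. move_arm: Moves the arm, as the interface text tells. Scaled input: -1 to 1 covers 500 mm each way for a shift and 90 degrees each way for a turn. Its arguments: {"type":"object","properties":{"motion":{"type":"array","items":{"type":"number"}}},"required":["motion"]}

```bash
mkdir -p pics; cat > h.py <<'E'
import numpy as np, cv2
from rig import monitor, eyes, job_done, ctrl
def snap(name,f,crop=None,s=1):
    im=eyes.read_camera(name)[:,:,::-1]; cv2.imwrite('pics/raw_'+f,im)
    if crop: im=im[crop[1]:crop[3],crop[0]:crop[2]]
    cv2.imwrite('pics/'+f,cv2.resize(im,None,fx=s,fy=s,interpolation=cv2.INTER_CUBIC))
def cam(name):
    i=eyes.camera_info(name); f=192/np.tan(np.radians(i['vfov']/2))
    return i,f
def back(name,uv,z):
    i,f=cam(name);M=np.array(i['cam_to_world']);o=[]
    for u,v in uv:
        d=M[:3,:3]@[(u-i['cx'])/f,(v-i['cy'])/f,1];o.append(M[:3,3]+d*(z-M[2,3])/d[2])
    return np.array(o)
def proj(name,P):
    i,f=cam(name);M=np.linalg.inv(np.array(i['cam_to_world']))
    q=np.atleast_2d(P)@M[:3,:3].T+M[:3,3]
    return np.c_[q[:,0]/q[:,2]*f+i['cx'],q[:,1]/q[:,2]*f+i['cy']]
E
python3 - <<'E'
from h import *
np.set_printoptions(precision=4,suppress=True)
snap('top','top.png',None,1.5);snap('scene','scene.png',None,1.5)
for n in('top','scene','wrist'):print(n,eyes.camera_info(n))
print(monitor.get_state(),ctrl.hold_point_z)
E
```

```text
top {'vfov': 48.98399648653059, 'cx': 256.12379636280355, 'cy': 192.73929967610428, 'cam_to_world': array([[ 0.0275, -0.977 ,  0.2112,  0.2521],
       [-0.9996, -0.0261,  0.0097, -0.0049],
       [-0.004 , -0.2114, -0.9774,  1.3204],
       [ 0.    ,  0.    ,  0.    ,  1.    ]])}
scene {'vfov': 48.37809503613034, 'cx': 257.37890346204625, 'cy': 193.9736755123544, 'cam_to_world': array([[ 0.4862,  0.6811, -0.5475,  1.1087],
       [ 0.8738, -0.3697,  0.316 , -0.3645],
       [ 0.0128, -0.632 , -0.7749,  0.9406],
       [ 0.    ,  0.    ,  0.    ,  1.    ]])}
wrist {'vfov': 62.40597771969841, 'cx': 254.4635886146756, 'cy': 192.27511396270936, 'tool_from_camera': array([[ 1.    , -0.0008, -0.0003,  0.0003],
       [ 0.0009,  0.952 ,  0.3061, -0.0774],
       [ 0.    , -0.3061,  0.952 , -0.0697],
       [ 0.    ,  0.    ,  0.    ,  1.    ]])}
{'t': 0.1, 'qpos': array([-84.1673,   8.6491,  82.3898,  -0.001 ,  89.0246,  -7.6756]), 'qd': array([-0.1242, -0.0433, -0.1961,  0.0765,  0.1063, -0.0536]), 'joint_efforts': array([  0.005 , -71.4383, -57.1797,   0.    ,   0.0072,  -0.    ]), 'eef_pos': array([ 0.1343, -0.559 ,  0.3033]), 'tcp_rot': array([[ 0.2336, -0.9723, -0.0001],
       [-0.9723, -0.2336,  0.0011],
       [-0.0011, -0.0001, -1.    ]]), 'contact_force': array([-0.5446, -0.2786, -0.6633]), 'ft_torque': array([ 0.001 , -0.0156, -0.0351]), 'opening': 0.9983802029301264} 0.0539
```

View pics/top.png

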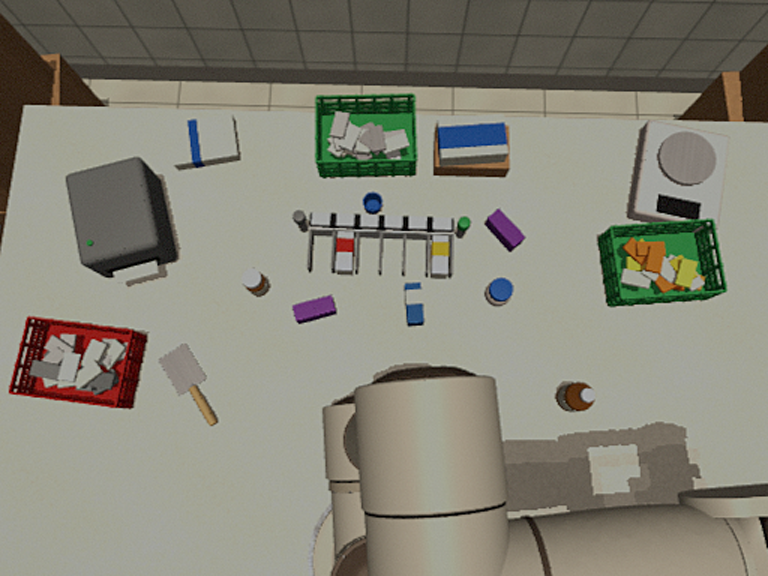

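View pics/scene.png

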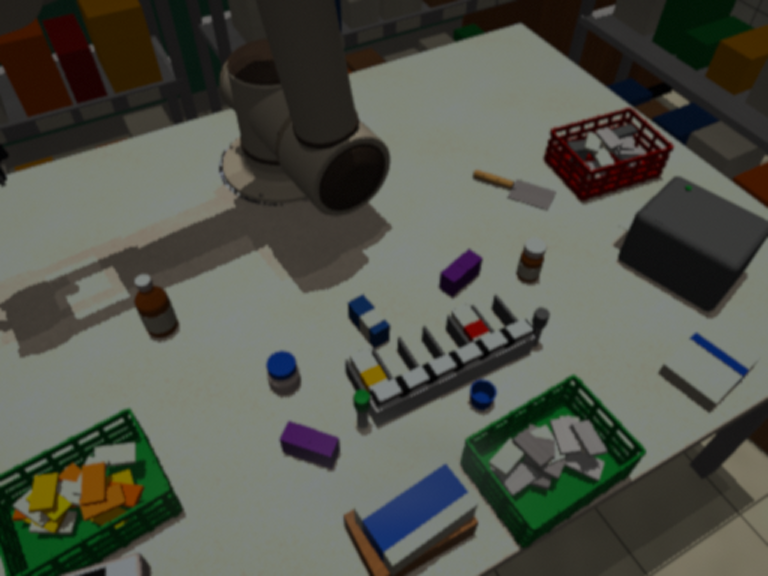

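The top picture shows the green post at (464,224) on the right, beside the yellow carton (rack y=-125). The grey post is at (300,218) on the left. Gap 3 from green is therefore rack y=-25, plate4. Two things could be the carton: the blue one with a pale band at (414,304) fits, and the purple ones at (315,308) and (505,229) are look-alikes. I'll confirm in enlarged crops.

```bash
python3 - <<'E'
import cv2
a=cv2.imread('pics/raw_top.png')[130:230,190:320];cv2.imwrite('pics/c1.png',cv2.resize(a,None,fx=6,fy=6,interpolation=cv2.INTER_CUBIC))
a=cv2.imread('pics/raw_scene.png')[190:290,220:370];cv2.imwrite('pics/c2.png',cv2.convertScaleAbs(cv2.resize(a,None,fx=5,fy=5,interpolation=cv2.INTER_CUBIC),alpha=1.4))
E
```

```text
(no output)
```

View pics/c1.png

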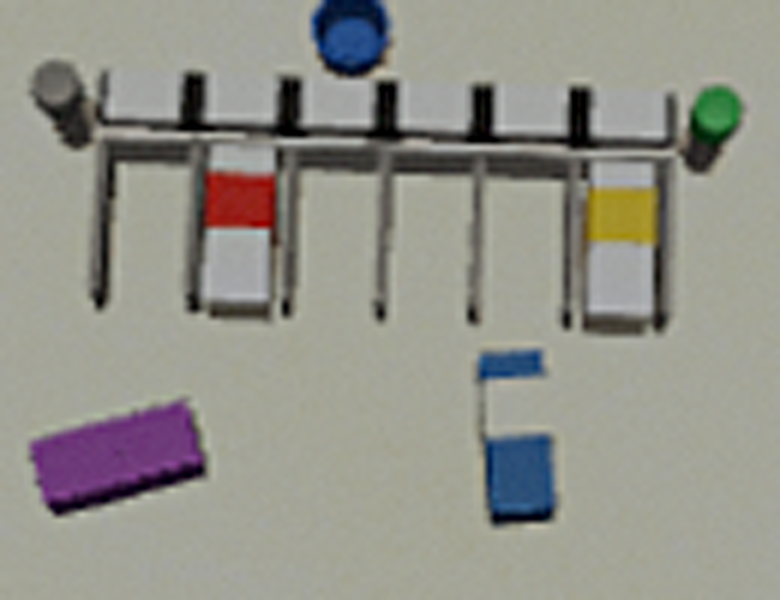

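View pics/c2.png

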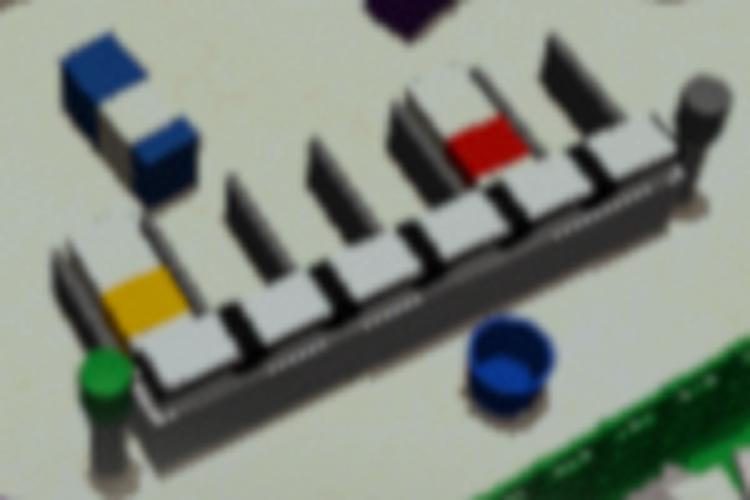

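```bash
python3 - <<'E'
from h import *
np.set_printoptions(precision=4,suppress=True)
T=lambda L:np.array(L,float)/6+[190,130]-.42
S=lambda L:np.array(L,float)/5+[220,190]-.4
for n,f,post,ribs,cart in(('top',T,[(716,113),(57,87)],[(194,102),(290,105),(387,108),(483,112),(580,117)],[(480,353),(543,350),(553,506),(490,508)]),
 ('scene',S,[(107,372),(707,97)],[(250,340),(337,295),(425,252),(508,210),(594,170)],[(135,155),(197,122),(110,35),(62,62)])):
    p=back(n,f(post),.088);print(n,'posts',p[:,:2],np.linalg.norm(p[0]-p[1]),'mid',p.mean(0)[:2],'ang',np.degrees(np.arctan2(*(p[0]-p[1])[[0,1]]*[1,-1])))
    r=back(n,f(ribs),.073);print('ribs',r[:,:2])
    c=back(n,f(cart),.046);print('cart',c[:,:2],c.mean(0),'edges',np.linalg.norm(np.roll(c,-1,0)-c,axis=1))
E
```

```text
top posts [[ 0.6615 -0.1503]
 [ 0.6666  0.1867]] 0.3369669315949938 mid [0.664  0.0182] ang -0.866758152942631
ribs [[ 0.6653  0.1177]
 [ 0.665   0.068 ]
 [ 0.6647  0.0178]
 [ 0.6638 -0.0318]
 [ 0.6624 -0.0819]]
cart [[ 0.5423 -0.0335]
 [ 0.5448 -0.066 ]
 [ 0.4634 -0.0724]
 [ 0.4615 -0.0403]] [ 0.503  -0.0531  0.046 ] edges [0.0326 0.0817 0.0321 0.0812]
scene posts [[ 0.6679 -0.1492]
 [ 0.6732  0.1883]] 0.3375462061901344 mid [0.6705 0.0195] ang -0.8988364618017073
ribs [[ 0.6771 -0.0789]
 [ 0.6756 -0.0303]
 [ 0.6753  0.0197]
 [ 0.6743  0.0689]
 [ 0.675   0.1202]]
cart [[ 0.5407 -0.067 ]
 [ 0.5375 -0.0287]
 [ 0.4645 -0.0414]
 [ 0.4686 -0.0724]] [ 0.5028 -0.0524  0.046 ] edges [0.0384 0.0741 0.0313 0.0723]
```

>>> move_arm --motion '[0, -0.6, -0.6, 0, 0.16, 0, -0.6, -0.6, 0, 0.16, 0, -0.6, -0.6, 0, 0.16, 0, -0.6, -0.6, 0, 0.16, 0, -0.6, -0.6, 0, 0.16, 0, -0.6, -0.6, 0, 0.16, 0, -0.6, -0.6, 0, 0.16, 0, -0.6, -0.6, 0, 0.16, 0, -0.6, -0.6, 0, 0.16, 0, -0.6, -0.6, 0, 0.16, 0, -0.6, -0.6, 0, 0.16]'

```text
t: 1.2
eef_pos: [0.356, -0.197, 0.3038]
tcp_rot: [[-0.014, -1.0, -0.0], [-1.0, 0.014, 0.0], [-0.0, 0.0, -1.0]]
contact_force: [-0.4, -1.0, 0.3]
opening: -0.002
```

```bash
cat >> h.py <<'E'
def go(x,y,z,yaw=-90.9):
    s=monitor.get_state();R=np.array(s['tcp_rot']);d=R.T@(np.array([x,y,z])-s['eef_pos'])
    a=np.degrees(np.arctan2(R[1,0],R[0,0]))
    print('t',round(s['t'],2),'pos',s['eef_pos'].round(4),'yaw',a.round(2),'F',s['contact_force'].round(2),'op',round(s['opening'],3),'shift',(d/.5).round(4),'turn',round((a-yaw)/90,4))
E
python3 -c "
from h import *
go(.6,.04,.32)"
```

```text
t 1.2 pos [ 0.356  -0.197   0.3038] yaw -90.8 F [-0.37 -1.05  0.28] op -0.002 shift [-0.4807 -0.4814 -0.0325] turn 0.0011
```

>>> move_arm --motion '[0, -0.48, -0.48, -0.03, 0, 0, -0.48, -0.48, -0.03, 0, 0, -0.48, -0.48, -0.03, 0, 0, -0.48, -0.48, -0.03, 0, 0, -0.48, -0.48, -0.03, 0, 0, -0.48, -0.48, -0.03, 0, 0, -0.48, -0.48, -0.03, 0, 0, -0.48, -0.48, -0.03, 0, 0, -0.48, -0.48, -0.03, 0, 0, -0.48, -0.48, -0.03, 0]'

```text
t: 2.2
eef_pos: [0.5993, 0.0374, 0.3187]
tcp_rot: [[-0.017, -1.0, -0.001], [-1.0, 0.017, -0.0], [0.0, 0.001, -1.0]]
contact_force: [-0.5, -0.6, -0.8]
opening: 0.003
```

```bash
cat >> h.py <<'E'
def wback(uv,z,s):
    i,f=cam('wrist');M=np.array(i['tool_from_camera']);R=np.array(s['tcp_rot']);p=np.array(s['eef_pos'])
    o=R@M[:3,3]+p;out=[]
    for u,v in uv:
        d=R@M[:3,:3]@[(u-i['cx'])/f,(v-i['cy'])/f,1];out.append(o+d*(z-o[2])/d[2])
    return np.array(out)
E
python3 - <<'E'
from h import *
import pickle
go(.6,.04,.32);s=monitor.get_state();pickle.dump(s,open('s1.p','wb'))
snap('wrist','w1.png',None,1.56)
E
```

```text
t 2.2 pos [0.5993 0.0374 0.3187] yaw -90.98 F [-0.48 -0.61 -0.78] op 0.003 shift [-0.0052 -0.0014 -0.0025] turn -0.0009
```

View pics/w1.png

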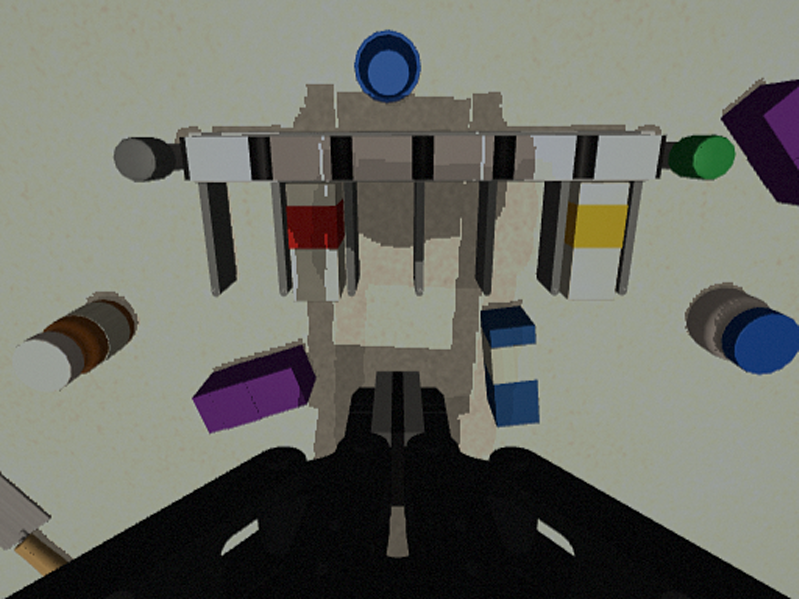

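The wrist view shows the green post cap at (702,157), the ribs at u=260, 341, 423, 504 and 586 with v≈158, and the blue carton at about (510,365). I'll crop to get its corners.

```bash
python3 - <<'E'
import cv2
a=cv2.imread('pics/raw_w1.png')[190:280,255:385];cv2.imwrite('pics/c3.png',cv2.convertScaleAbs(cv2.resize(a,None,fx=6,fy=6,interpolation=cv2.INTER_CUBIC),alpha=1.6))
E
```

```text
(no output)
```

View pics/c3.png

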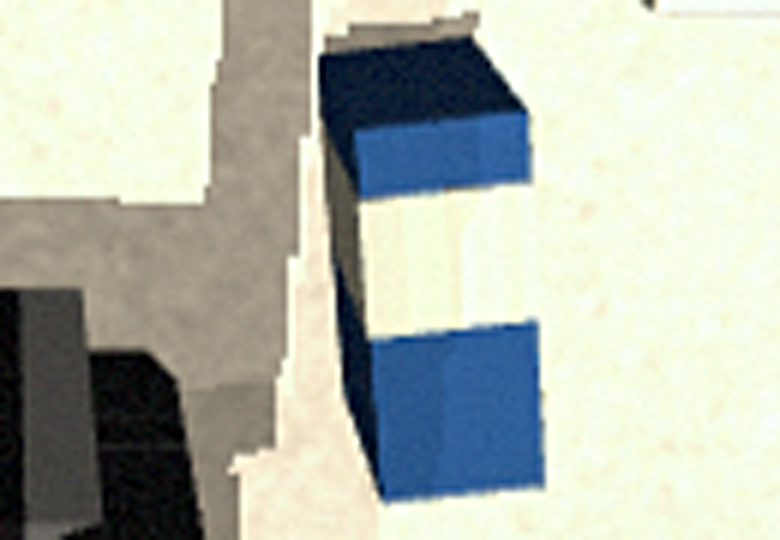

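```bash
python3 - <<'E'
from h import *
import pickle
np.set_printoptions(precision=4,suppress=True)
s=pickle.load(open('s1.p','rb'))
W=lambda L:np.array(L,float)/1.56
print('posts',wback(W([(709,156),(139,160)]),.088,s)[:,:2])
print('ribs',wback(W([(260,158),(341,158),(423,158),(504,158),(586,158)]),.073,s)[:,:2])
print('rail edges L/R far/near',wback(W([(187,136),(187,181),(660,136),(660,179)]),.072,s)[:,:2])
E
```

```text
posts [[ 0.665  -0.1463]
 [ 0.6687  0.1866]]
ribs [[ 0.6682  0.1198]
 [ 0.6673  0.0701]
 [ 0.6664  0.0198]
 [ 0.6655 -0.0299]
 [ 0.6646 -0.0802]]
rail edges L/R far/near [[ 0.6818  0.163 ]
 [ 0.6552  0.167 ]
 [ 0.6766 -0.1242]
 [ 0.6511 -0.1279]]
```

```bash
python3 - <<'E'
from h import *
import pickle
s=pickle.load(open('s1.p','rb'))
c=wback(np.array([(356,130),(530,112),(545,487),(383,500)])/6+[255,190]-.42,.046,s)
print(c[:,:2].round(4),c.mean(0).round(4),np.linalg.norm(np.roll(c,-1,0)-c,axis=1))
d=c[0]+c[1]-c[2]-c[3];print('yaw',np.degrees(np.arctan2(d[1],d[0])))
go(.6644,-.103,.163)
E
```

```text
[[ 0.5422 -0.0308]
 [ 0.5453 -0.0641]
 [ 0.4628 -0.0728]
 [ 0.4604 -0.0396]] [ 0.5027 -0.0518  0.046 ] [0.03344616 0.08293211 0.03324731 0.0823055 ]
yaw 6.054799692813102
t 2.25 pos [0.5992 0.0374 0.319 ] yaw -90.99 F [ 0.12  0.31 -0.31] op 0.005 shift [ 0.2786 -0.1354  0.312 ] turn -0.001
```

>>> move_arm --motion '[0, 0.2786, -0.1354, 0.1, 0, 0, 0.2786, -0.1354, 0.1, 0, 0, 0.2786, -0.1354, 0.1, 0, 0, 0.2786, -0.1354, 0.1, 0, 0, 0.2786, -0.1354, 0.2, 0, 0, 0.2786, -0.1354, 0.27, 0, 0, 0.2786, -0.1354, 0.312, 0, 0, 0.2786, -0.1354, 0.312, 0, 0, 0.2786, -0.1354, 0.312, 0]'

```text
t: 3.15
eef_pos: [0.6651, -0.1019, 0.1643]
tcp_rot: [[-0.016, -1.0, 0.001], [-1.0, 0.016, -0.0], [0.0, -0.001, -1.0]]
contact_force: [0.1, 0.1, 0.3]
opening: 0.0
```

```bash
python3 - <<'E'
from h import *
go(.6644,-.103,.149);snap('scene','s2.png',(200,150,400,300),4)
E
```

```text
t 3.15 pos [ 0.6651 -0.1019  0.1643] yaw -90.93 F [0.09 0.11 0.34] op 0.0 shift [0.0022 0.0013 0.0306] turn -0.0004
```

View pics/s2.png

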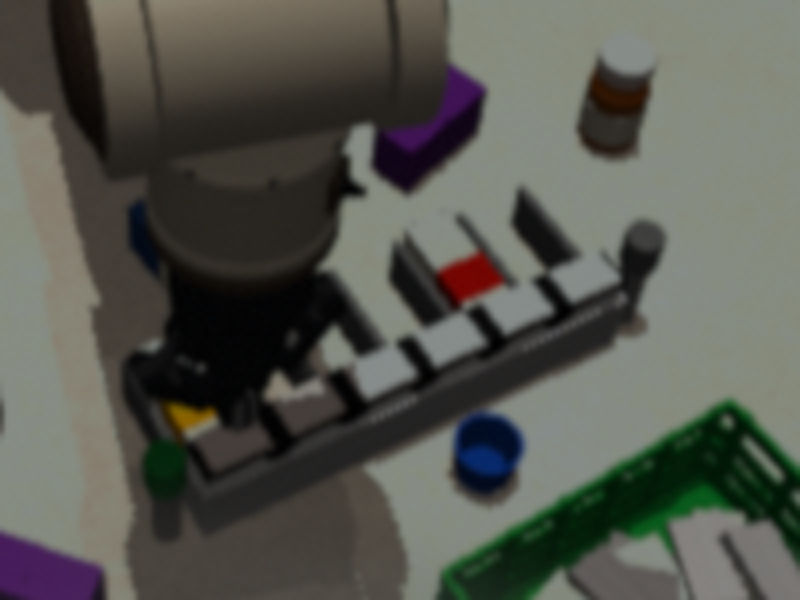

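The fingertip, at (238,425), is above the first plate beside the green post. I'll descend.

>>> move_arm --motion '[0, 0.002, 0.001, 0.03, 0, 0, 0.002, 0.001, 0.034, 0, 0, 0.002, 0.001, 0.036, 0, 0, 0.002, 0.001, 0.038, 0, 0, 0.002, 0.001, 0.038, 0, 0, 0.002, 0.001, 0.038, 0]'

```text
t: 3.8
eef_pos: [0.6647, -0.1023, 0.1442]
tcp_rot: [[-0.015, -1.0, 0.0], [-1.0, 0.015, 0.0], [-0.0, -0.0, -1.0]]
contact_force: [-2.4, -0.7, 2.8]
opening: 0.001
```

```bash
python3 -c "
from h import *
go(.6644,-.103,.142)"
```

```text
t 3.8 pos [ 0.6647 -0.1023  0.1442] yaw -90.88 F [-2.37 -0.74  2.78] op 0.001 shift [0.0013 0.0005 0.0044] turn 0.0002
```

>>> move_arm --motion '[0, 0, 0, 0.003, 0, 0, -0.01, 0, 0.003, 0, 0, -0.02, 0, 0.003, 0, 0, -0.03, 0, 0.003, 0, 0, -0.04, 0, 0.003, 0, 0, -0.05, 0, 0.003, 0, 0, -0.06, 0, 0.003, 0, 0, -0.07, 0, 0.003, 0, 0, -0.08, 0, 0.003, 0, 0, -0.09, 0, 0.003, 0, 0, -0.1, 0, 0.003, 0]'

```text
t: 4.9
eef_pos: [0.6654, -0.052, 0.1424]
tcp_rot: [[-0.016, -1.0, -0.0], [-1.0, 0.016, 0.0], [-0.0, 0.0, -1.0]]
contact_force: [1.1, -2.4, 3.9]
opening: 0.003
```

```bash
python3 -c "
from h import *
go(.666,-.005,.1427)"
```

```text
t 4.9 pos [ 0.6654 -0.052   0.1424] yaw -90.89 F [ 1.14 -2.36  3.91] op 0.003 shift [-0.0939  0.0003 -0.0006] turn 0.0001
```

Light contact held (about 4 N) at the second plate, so I'll continue to the third.

>>> move_arm --motion '[0, -0.01, 0, 0, 0, 0, -0.02, 0, 0, 0, 0, -0.03, 0, 0, 0, 0, -0.04, 0, 0, 0, 0, -0.05, 0, 0, 0, 0, -0.06, 0, 0, 0, 0, -0.07, 0, 0, 0, 0, -0.08, 0, 0, 0, 0, -0.09, 0, 0, 0, 0, -0.094, 0, 0, 0, 0, -0.094, 0, 0, 0]'

```text
t: 6.0
eef_pos: [0.6661, -0.0048, 0.1424]
tcp_rot: [[-0.015, -1.0, -0.0], [-1.0, 0.015, 0.001], [-0.001, 0.0, -1.0]]
contact_force: [-0.2, 3.1, 4.1]
opening: 0.007
```

```bash
python3 -c "
from h import *
go(.666,-.005,.2)"
```

```text
t 6.0 pos [ 0.6661 -0.0048  0.1424] yaw -90.87 F [-0.19  3.1   4.13] op 0.007 shift [ 0.0004  0.0002 -0.1153] turn 0.0004
```

>>> move_arm --motion '[0, 0, 0, -0.04, 0, 0, 0, 0, -0.12, 0, 0, 0, 0, -0.12, 0]'

```text
t: 6.3
eef_pos: [0.6674, -0.0054, 0.2075]
tcp_rot: [[-0.015, -1.0, 0.006], [-1.0, 0.015, -0.0], [0.0, -0.006, -1.0]]
contact_force: [0.0, -0.1, 0.2]
opening: 0.004
```

```bash
python3 -c "
from h import *
go(.503,-.052,.18,-84.5)"
```

```text
t 6.3 pos [ 0.6674 -0.0054  0.2075] yaw -90.89 F [ 0.03 -0.11  0.21] op 0.004 shift [0.0982 0.3277 0.0528] turn -0.071
```

>>> move_arm --motion '[0.75, 0.097, 0.326, 0, -0.071, 0.75, 0.097, 0.326, 0, -0.071, 0.75, 0.097, 0.326, 0, -0.071, 0.75, 0.097, 0.326, 0.03, -0.071, 0.75, 0.097, 0.326, 0.044, -0.071, 0.75, 0.097, 0.326, 0.044, -0.071, 0.75, 0.097, 0.326, 0.044, -0.071]'

```text
t: 7.0
eef_pos: [0.5032, -0.0512, 0.1805]
tcp_rot: [[0.096, -0.995, 0.0], [-0.995, -0.096, 0.0], [-0.0, -0.0, -1.0]]
contact_force: [0.7, 0.3, 0.3]
opening: 0.751
```

```bash
python3 - <<'E'
from h import *
go(.503,-.052,.09,-84.5);snap('wrist','w2.png',None,1.2)
E
```

```text
t 7.0 pos [ 0.5032 -0.0512  0.1805] yaw -84.49 F [0.68 0.28 0.32] op 0.751 shift [0.0016 0.0005 0.181 ] turn 0.0001
```

View pics/w2.png

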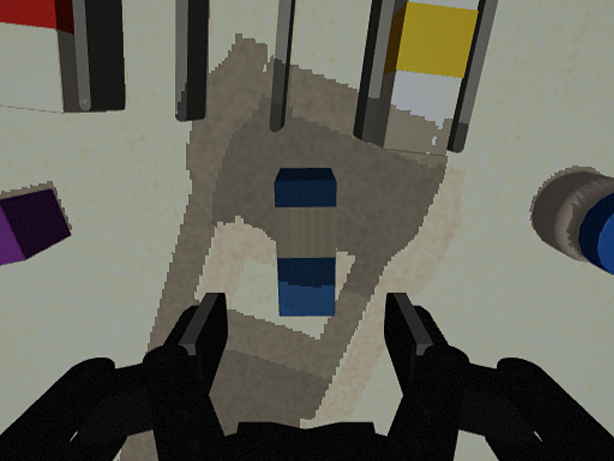

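Carton is centred (306,240) and aligned between the open fingers. I'll go down and narrow the cage without gripping.

>>> move_arm --motion '[0.75, 0.001, 0, 0.09, 0, 0.75, 0.001, 0, 0.18, 0, 0.75, 0.001, 0, 0.18, 0, 0.75, 0.001, 0, 0.18, 0, 0.52, 0.001, 0, 0.18, 0, 0.52, 0.001, 0, 0.18, 0, 0.52, 0.001, 0, 0.18, 0, 0.52, 0.001, 0, 0.18, 0]'

```text
t: 7.85
eef_pos: [0.5027, -0.0519, 0.0912]
tcp_rot: [[0.096, -0.995, 0.001], [-0.995, -0.096, -0.0], [0.0, -0.001, -1.0]]
contact_force: [-0.5, -0.2, -0.5]
opening: 0.518
```

```bash
python3 - <<'E'
from h import *
go(.503,.0025,.09,-90.95)
E
```

```text
t 7.85 pos [ 0.5027 -0.0519  0.0912] yaw -84.5 F [-0.48 -0.18 -0.54] op 0.518 shift [-0.1082 -0.0109  0.0024] turn 0.0717
```

>>> move_arm --motion '[0.52, -0.01, -0.001, 0, 0, 0.52, -0.02, -0.002, 0, 0.01, 0.52, -0.03, -0.003, 0, 0.02, 0.52, -0.04, -0.004, 0, 0.03, 0.52, -0.05, -0.005, 0, 0.04, 0.52, -0.06, -0.006, 0, 0.05, 0.52, -0.07, -0.007, 0, 0.06, 0.52, -0.08, -0.008, 0, 0.072, 0.52, -0.09, -0.009, 0, 0.072, 0.52, -0.1, -0.01, 0, 0.072, 0.52, -0.108, -0.011, 0, 0.072, 0.52, -0.108, -0.011, 0, 0.072]'

```text
t: 9.05
eef_pos: [0.5027, 0.003, 0.0904]
tcp_rot: [[-0.017, -1.0, -0.0], [-1.0, 0.017, 0.0], [-0.0, 0.0, -1.0]]
contact_force: [-0.7, 0.8, 0.5]
opening: 0.52
```

```bash
python3 - <<'E'
from h import *
go(.503,-.0025,.18,-90.95)
E
```

```text
t 9.05 pos [0.5027 0.003  0.0904] yaw -90.95 F [-0.72  0.83  0.54] op 0.52 shift [ 0.0109 -0.0008 -0.1793] turn 0.0
```

>>> move_arm --motion '[0.75, 0.011, 0, 0, 0, 0.75, 0.011, 0, 0, 0, 0.75, 0.011, 0, 0, 0, 0.75, 0.011, 0, -0.09, 0, 0.75, 0.011, 0, -0.18, 0, 0.75, 0.011, 0, -0.18, 0, 0.75, 0.011, 0, -0.18, 0]'

```text
t: 9.75
eef_pos: [0.5029, -0.0032, 0.1813]
tcp_rot: [[-0.017, -1.0, 0.002], [-1.0, 0.017, -0.0], [0.0, -0.002, -1.0]]
contact_force: [-0.3, -0.2, 0.0]
opening: 0.748
```

```bash
python3 - <<'E'
from h import *
import pickle
s=monitor.get_state();pickle.dump(s,open('s2.p','wb'))
go(.503,-.0025,.18,-90.95);snap('wrist','w3.png',(130,0,390,280),2.1)
E
```

```text
t 9.75 pos [ 0.5029 -0.0032  0.1813] yaw -90.99 F [-0.34 -0.15  0.02] op 0.748 shift [-0.0014 -0.0001  0.0025] turn -0.0005
```

View pics/w3.png

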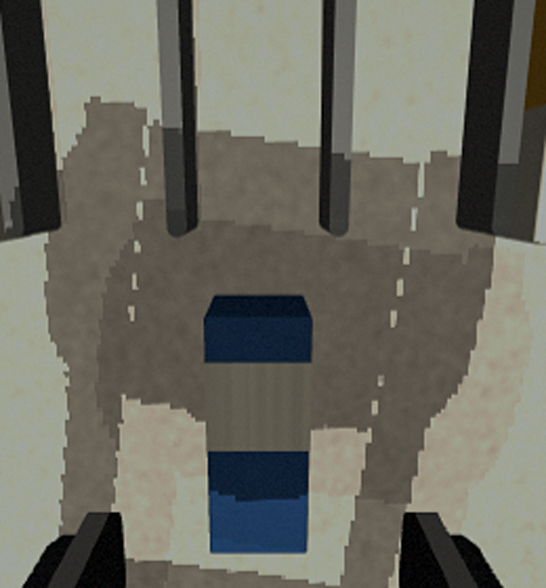

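Picture 9: the carton is square to the rack and centred on u≈258, between divider noses at u≈175 and 340. That is gap 3, with green-side divider numbering as planned. I'll compute its offset and the push distance.

```bash
python3 - <<'E'
from h import *
import pickle
s=pickle.load(open('s2.p','rb'))
W=lambda L:np.array(L,float)/2.1+[130,0]
print(wback(W([(204,318),(312,318),(307,552),(210,552)]),.046,s)[:,:2].round(4))
print('noses',wback(W([(174,150),(342,150)]),.04,s)[:,:2].round(4))
go(.43,-.0015,.18,-90.95)
E
```

```text
[[ 0.543   0.0135]
 [ 0.5424 -0.0201]
 [ 0.4603 -0.0188]
 [ 0.4609  0.015 ]]
noses [[ 0.5924  0.0207]
 [ 0.5915 -0.0292]]
t 9.8 pos [ 0.5024 -0.0031  0.1801] yaw -90.99 F [-0.14  0.55 -0.08] op 0.754 shift [-0.0007  0.1449  0.0002] turn -0.0004
```

>>> move_arm --motion '[0.12, -0.003, 0.145, 0, 0, 0.12, -0.003, 0.145, 0, 0, 0.12, -0.003, 0.145, 0, 0, 0.12, -0.003, 0.145, 0.08, 0, 0.12, -0.003, 0.145, 0.17, 0, 0.12, -0.003, 0.145, 0.17, 0, 0.12, -0.003, 0.145, 0.17, 0]'

```text
t: 10.5
eef_pos: [0.4303, -0.0003, 0.0955]
tcp_rot: [[-0.017, -1.0, -0.002], [-1.0, 0.017, 0.001], [-0.0, 0.002, -1.0]]
contact_force: [1.3, -0.1, 0.6]
opening: 0.119
```

```bash
python3 - <<'E'
from h import *
go(.54,-.0031,.095,-90.95)
E
```

```text
t 10.5 pos [ 4.303e-01 -3.000e-04  9.550e-02] yaw -90.98 F [ 1.27 -0.13  0.57] op 0.119 shift [ 0.0018 -0.2196  0.0005] turn -0.0004
```

Push steadily to 15 mm short of home.

>>> move_arm --motion '[0.12, 0.001, -0.02, 0, 0, 0.12, 0.001, -0.04, 0, 0, 0.12, 0.001, -0.06, 0, 0, 0.12, 0.001, -0.08, 0, 0, 0.12, 0.001, -0.1, 0, 0, 0.12, 0.001, -0.12, 0, 0, 0.12, 0.001, -0.14, 0, 0, 0.12, 0.001, -0.16, 0, 0, 0.12, 0.001, -0.18, 0, 0, 0.12, 0.001, -0.2, 0, 0, 0.12, 0.001, -0.22, 0, 0, 0.12, 0.001, -0.22, 0, 0]'

```text
t: 11.7
eef_pos: [0.5413, -0.0028, 0.0954]
tcp_rot: [[-0.017, -1.0, 0.0], [-1.0, 0.017, 0.0], [-0.0, -0.0, -1.0]]
contact_force: [-0.0, 0.4, -0.1]
opening: 0.122
```

```bash
python3 - <<'E'
from h import *
go(.5554,-.0034,.095,-90.95);snap('wrist','w4.png',None,1.2)
E
```

```text
t 11.7 pos [ 0.5413 -0.0028  0.0954] yaw -90.98 F [-0.04  0.41 -0.11] op 0.122 shift [ 0.0008 -0.0282  0.0007] turn -0.0003
```

View pics/w4.png

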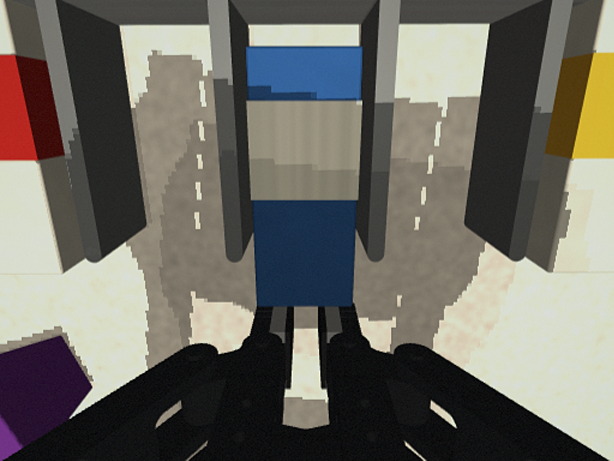

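Picture 10: the carton is straight in gap 3, with its near end (v≈305) still short of home. I'll push the last part slowly.

>>> move_arm --motion '[0.12, 0, -0.004, 0, 0, 0.12, 0, -0.008, 0, 0, 0.12, 0, -0.012, 0, 0, 0.12, 0, -0.016, 0, 0, 0.12, 0, -0.02, 0, 0, 0.12, 0, -0.023, 0, 0, 0.12, 0, -0.025, 0, 0, 0.12, 0, -0.025, 0, 0]'

```text
t: 12.55
eef_pos: [0.5528, -0.0029, 0.0954]
tcp_rot: [[-0.017, -1.0, 0.0], [-1.0, 0.017, 0.0], [-0.0, -0.0, -1.0]]
contact_force: [-0.4, 0.0, -0.0]
opening: 0.123
```

>>> move_arm --motion '[0.12, 0, -0.002, 0, 0, 0.12, 0, -0.003, 0, 0, 0.12, 0, -0.003, 0, 0]'

```text
t: 12.85
eef_pos: [0.5542, -0.0029, 0.0954]
tcp_rot: [[-0.017, -1.0, 0.0], [-1.0, 0.017, 0.0], [-0.0, -0.0, -1.0]]
contact_force: [-0.2, 0.4, -0.5]
opening: 0.119
```

>>> move_arm --motion '[0.12, 0, -0.002, 0, 0, 0.12, 0, -0.003, 0, 0, 0.12, 0, -0.003, 0, 0]'

```text
t: 13.15
eef_pos: [0.5557, -0.0029, 0.0954]
tcp_rot: [[-0.017, -1.0, 0.0], [-1.0, 0.017, 0.0], [-0.0, -0.0, -1.0]]
contact_force: [-0.6, -0.0, -0.5]
opening: 0.12
```

>>> move_arm --motion '[0.12, 0, -0.002, 0, 0, 0.12, 0, -0.003, 0, 0, 0.12, 0, -0.003, 0, 0]'

```text
t: 13.45
eef_pos: [0.5564, -0.003, 0.0954]
tcp_rot: [[-0.017, -1.0, -0.002], [-1.0, 0.017, 0.0], [-0.0, 0.002, -1.0]]
contact_force: [-10.7, -1.1, 7.5]
opening: 0.117
```

The force jumped to about 11 N at the predicted stop position. I'll back off, rise clear and check.

>>> move_arm --motion '[0.12, 0, 0.01, 0, 0, 0.12, 0, 0.05, 0, 0, 0.12, 0, 0.08, -0.05, 0, 0.12, 0, 0.1, -0.15, 0, 0.12, 0, 0.1, -0.25, 0, 0.12, 0, 0.1, -0.25, 0, 0.12, 0, 0.1, -0.25, 0]'

```text
t: 14.15
eef_pos: [0.5074, -0.0022, 0.2217]
tcp_rot: [[-0.017, -1.0, 0.003], [-1.0, 0.017, -0.0], [0.0, -0.003, -1.0]]
contact_force: [0.3, 1.6, -0.9]
opening: 0.119
```

```bash
python3 - <<'E'
from h import *
import pickle
s=monitor.get_state();pickle.dump(s,open('s3.p','wb'))
go(.5,0,.22);snap('wrist','w5.png',(80,0,430,260),2.2)
E
```

```text
t 14.15 pos [ 0.5074 -0.0022  0.2217] yaw -90.98 F [ 0.31  1.56 -0.94] op 0.119 shift [-0.0041  0.0149  0.0033] turn -0.0009
```

View pics/w5.png

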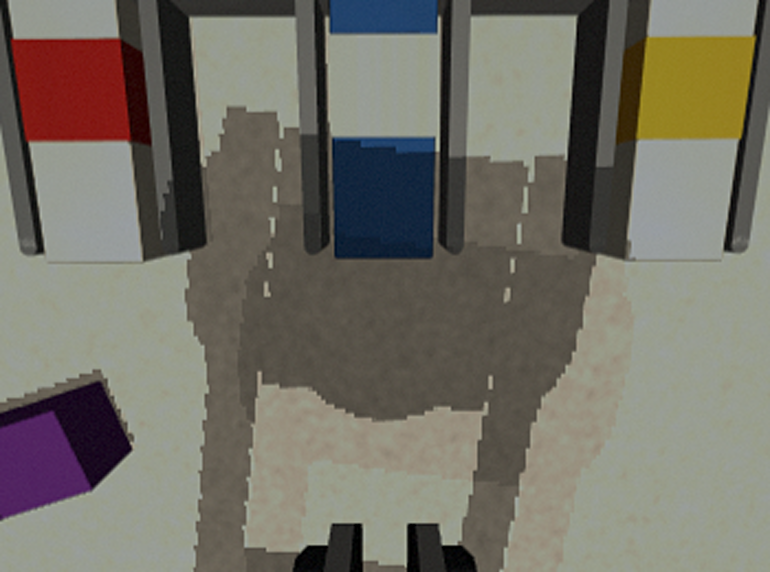

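```bash
python3 -c "
from h import *
print(monitor.get_state()['t'],job_done())"
```

```text
the job is handed in; nothing more can be done
14.2 None
```

The count and the push are both done, and the job was handed in at 14.2 s; it reports no verdict.

- **Count:** I touched down on the first gap's plate at the green-post end. I then slid across two ribs at about 3 to 4 N vertical force and stopped at the middle of the third gap's plate (rack y = -25). After that I lifted off, without touching the plates beyond.
- **Push:** I slid the blue carton sideways into line inside a loose, ungripped finger cage, then pushed its near end into the third gap. The force rose to about 11 N within 1 to 2 mm of the predicted stop position, which I took as the back stop.
- **Last check:** In the final wrist picture the blue carton sits straight in gap 3. Its near end is level with, or about 1 mm deeper than, the red and yellow cartons. Those two looked unmoved, and the arm was clear of everything.
- **Not checked:** I did not compare the bottles, jar, cup or spatula in a final overall picture. No contact with them was planned or showed in the forces.

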